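Shut and lock the filter hatch of the airbrush compressor

ROBOT

A 6-joint arm with a two-finger parallel gripper is mounted at the origin on a cart in front of the work surface, level with it; the furniture and walls round the work are solid. World frame = base frame: x ahead of the robot, y to its left, z up, the work surface at z = 0. Lengths are in m, angles in rad, forces in N, time in s.
With the tool pointing down it reaches from about 0.425 to 1.125 m from the base axis. Payload 14.9 kg.
Tool frame: the origin (TCP) lies midway between the tips of the shut fingers; the grasp point (between the pads) lies 19 mm behind it; z points along the fingers, x is the direction in which the jaws open and shut, and the axes are right-handed (so a half turn about z gives the same grasp; the last joint's range is limited). The gripper opens to 91 mm and grips with 3 to 60 N. Pads are 32 mm wide; open, the fingers measure 118 mm over their backs; the gripper's body (76 mm by 178 mm) begins 60 mm behind the grasp point.
Start: joints at [1.293, 0.379, 1.734, -0, 1.028, -0.033], TCP at [0.17, 0.679, 0.176] pointing down, gripper open.
Joint ranges: [-2.77, 2.77], [-0.74, 2.19], [0, 2.66], [-1.06, 4.2], [0.31, 2.87], [-3.08, 3.08]. Speed limits (rad/s): [1.89, 1.89, 2.39, 3.14, 3.14, 3.14].

INTERFACE

Orientations are given as a rotation vector (axis times angle).
In Python, from plant import sensors, optics, robot gives the robot as it stands. The module is installed in compiled form; this text tells all that it offers.
- The arm moves only by the shell command python3 -m creep 'ROWS'. ROWS is JSON, a list of rows, each a list of 7 numbers: the shift along the world's x, y, z scaled (see below), then the turn, a rotation vector about the world's x, y, z scaled (see below), then the opening, from -1 (shut) to 1 (fully open). In form: [[x, y, z, ax, ay, az, jaw], ...]. A call has 1 to 10 rows; each row shifts and turns the commanded pose from where the row before left it; what a row does not reach is not made up. The controller multiplies each number of a shift by 40 mm and each number of a turn by 4 degrees. A row lasts 1/12 s, in which the tool goes at most 41.7 mm and 7.16 degrees, less where a joint would pass 70% of its speed; a pose out of reach is approached as far as the arm can. A call with a number of a shift or a turn outside -1 to 1 is refused whole. A call with a gripper value outside its range is refused whole. The fingers move at their own pace and stop on an object; the grip force is fixed at half the most. Time passes only in rows, so rows that do not move let the fingers close. It gives the time, the measured TCP pose, the force and the opening at its end, in the units of the state.
- sensors.get_state(): the state, without advancing time (a new reading comes with each control period).
- optics.camera(name): name is "scene" or "side" or "wrist"; returns a dict with "color" (480x640x3 uint8, red, green, blue), "range_z" (480x640 float32, m along the optical axis (not along the pixel's ray), 0 where there is no reading), "vertical_fov" (degrees; the focal length in pixels is half the picture's height over the tangent of half this angle, whatever the lens; pixels are square), "cx", "cy" (the principal point, pixels), "R" (3x3) and "t" (3): a world point X has camera coordinates R X + t. Camera axes: x right, y down, z forward; pixel columns grow to the right and rows downward; lengths in m; the calibration is good to about 2 mm. A picture is of the moment at which its call begins.
- robot.finish_job(): hands the job in, once; it reports no verdict.
The state is a dict: "clock": time; "joint_pos": joint angles; "qvel": joint speeds; "tau": joint torques, N m; "position": TCP position; "tcp_rot": TCP orientation; "contact_force": force on the tool from outside, world axes, zero at the start; "torque": the same for the moment, N m; "finger_gap": finger opening in m.
Only numpy, scipy, OpenCV 4.12 (cv2) and the standard library are available. Lean on these libraries where they do the work, as an engineer would, in place of code of your own. Each camera call takes 0.05 s, during which the arm holds its last target.

TASK

The filter hatch on top of the small grey airbrush compressor stands open. Swing the hatch fully shut, then lock it with its wing fastener: press the wing down against its spring, turn it clockwise (seen from above) up to a quarter turn until it just meets its stop, and let go so that it springs back up into its locked detent. Feel for the stop: do not force the fastener against it, jam it hard onto the bottom or tug it upward, and leave the things round about where they are.

Things in the scene. Friction and masses are not known exactly. Their poses are not given: they have to be found in the camera images.
- compressor: Airbrush compressor: grey box fixed to the worktop, 190 (x) x 170 (y) mm, flat top at z = 70 mm; yaw within 0.35 rad. Origin: centre of its underside; x points from the front (gauge, rocker switch, brass nipple) to the back (fins), z up. The hatch's hinge lies along y at x = 48, z = 74.5 mm; with the hatch shut the fastener's axis is vertical at x = -15 mm, y = 0. The receiver is inside.
- hatch_hinge (a joint): Angle (rad) of the black hatch about its hinge at the back: 0 is fully shut, larger is more open (its near edge rises). Stiff hinge: it stays where it is left, and about 1 to 3 N down on its near edge moves it.
- hatch_edge (a point): Top of the near edge of the black hatch (a 50 mm wide, 12 mm deep lip), 122 mm from the hinge axis and 2 mm above it. The hatch plate is 104 mm wide and 8 mm thick; when it is shut its upper face is 78.5 mm above the worktop and lies flat.
- wing: Steel wing fastener on the hatch. Origin on its axis, unpressed at mid-thickness of the hatch plate; z points out of the hatch, x along the wing. A round flange 48 mm across lies at z = 14 to 20 mm (it can be pressed 8 mm); on it stands the wing, a flat grip 42 mm long (x), 13 mm thick (y), up to z = 47 mm: pinch it across its thickness. Its stem bears a 50 mm long cross-bar below the hatch.
- wing_grip (a point): Point on the fastener's axis at half the wing's height, 34 mm above wing's origin; axes as wing.
- wing_turn (a joint): Turn (rad): 0 unlocked (wing along the compressor's x), growing clockwise from above. Turns only while pressed 5 mm or more. The hidden detent's middle lies anywhere from 0.93 to 1.55 rad, differing by unit: a notch giving 0.07 rad either side; its far wall is the stop. Before it turning takes under 0.1 N m; past it the springy stem winds up, 0.05 N m per 0.01 rad; over 0.35 N m is force.
- wing_press (a joint): How far (m) the fastener is pressed in: 0 fully out; the bottom is met at 0.008. A spring pushes it out: 3 N at 0 and 1.5 N more per mm. Press it to 0.005 to 0.008 to turn it under the lugs of the receiver. In the locked detent it springs back to about 0.002 and is held from turning; released anywhere between slot and detent it stays at about 0.005.
- jar: Spice jar with a screw cap, 45 mm across, 106 mm high, standing beside the compressor; origin under its centre. Leave alone.
- salt_box: Small upright carton, 38x58x86 mm, on the compressor's other side; origin under its centre. Leave alone.
- timer: Round wind-up kitchen timer, 68 mm across, 53 mm high; origin under its centre. Leave alone.
- jug: Measuring jug with handle, 120x169x135 mm; origin under its centre. Leave alone.

How it is judged:
On the way, in this order (a step that is already met when the one before it is completed fails the run):
1. the hatch is swung shut (value of joint hatch_hinge below 0.04 rad), for 0.1 s.
2. the fastener is pressed in and turned beneath the lugs (value of joint wing_press above 0.0042 m and value of joint wing_turn above 0.5 rad), for 0.1 s.
3. the fastener springs up into its locked detent (value of joint wing_turn above 0.8 rad and value of joint wing_press below 0.0035 m), for 0.2 s.
At the end, for the whole second after the job is handed in: The hatch is fully shut (within 0.04 rad), the wing fastener is turned past 0.8 rad and has sprung up into its locked detent (pressed less than 3.5 mm, where about 2 mm is seated), and it is at rest (all of step 3 and value of joint hatch_hinge below 0.04 rad and linear speed of wing below 0.02 m/s); the robot touches nothing.
It fails at once if the fastener is forced against the stop, the detent or the bottom of its receiver (more than 20 N) (contact force between wing and compressor above 20 N).
It fails at once if a thing round about is shifted more than 30 mm (distance of any of jar, salt_box, timer, jug from where it was at the start of the episode above 0.03 m).
It also fails if it takes over 72 s, if anything falls off the work surface, if the arm or the gripper's body presses on something with over 40 N, if the wrist force passes 120 N, or if a joint passes its speed limit or range.

## Working session

There is one attempt and no reset: what is moved stays moved. The work goes in short steps, Python scripts to look and compute and a shell command to move; the robot and the scene stay as the last step left them, time stands still between calls to the robot, and variables do not carry over. Pictures are saved under pics/ and viewed, and the job is handed in when it is done.

```bash
mkdir -p pics
cat > h.py <<'E'
from plant import sensors, optics, robot
import numpy as np, cv2
def cam(n):
    c=optics.camera(n); f=240/np.tan(np.radians(c["vertical_fov"])/2); c["f"]=f; return c
def w(c,u,v,z=None):
    z=c["range_z"][v,u] if z is None else z
    p=np.array([(u-c["cx"])/c["f"]*z,(v-c["cy"])/c["f"]*z,z]); return c["R"].T@(p-c["t"])
def save(c,n): cv2.imwrite("pics/"+n+".png",c["color"][:,:,::-1])
def cloud(c):
    v,u=np.mgrid[0:480,0:640]; z=c["range_z"]
    P=np.stack([(u-c["cx"])/c["f"]*z,(v-c["cy"])/c["f"]*z,z],-1)
    return (P-c["t"])@c["R"]
E
python3 - <<'E'
from h import *
for n in ["scene","side","wrist"]:
    c=cam(n); save(c,n+"0"); np.savez("/tmp/"+n+"0.npz",**c); print(n,c["R"].T[:,2],-c["R"].T@c["t"])
print(sensors.get_state())
E
```

```text
scene [ 0.74971949 -0.51585107 -0.41450978] [-0.42059402  0.74834031  0.62808545]
side [ 0.02437679 -0.89932514 -0.43660058] [0.55551852 0.9755821  0.5577989 ]
wrist [ 0.24894269 -0.06454579 -0.96636503] [0.09976283 0.6973425  0.38347681]
{'clock': 0.15, 'joint_pos': array([ 1.29268140e+00,  3.79311164e-01,  1.73462168e+00,  1.16139620e-05,
        1.02847634e+00, -3.33128344e-02]), 'qvel': array([-0.00038249, -0.00200997, -0.00220367,  0.00110879, -0.00205161,
       -0.00192604]), 'tau': array([ 5.55263637e-05, -7.64113784e+01, -4.34655511e+01,  6.50223135e-02,
        4.09663841e-02, -6.65680409e-05]), 'position': array([0.16958003, 0.67882471, 0.17573517]), 'tcp_rot': array([ 2.47568274e+00,  1.93329454e+00, -1.04565366e-03]), 'contact_force': array([ 0.28319413, -0.62205596, -0.11647401]), 'torque': array([ 0.03649497, -0.02031428,  0.04406847]), 'finger_gap': 0.09131553821964672}
```

View pics/scene0.png

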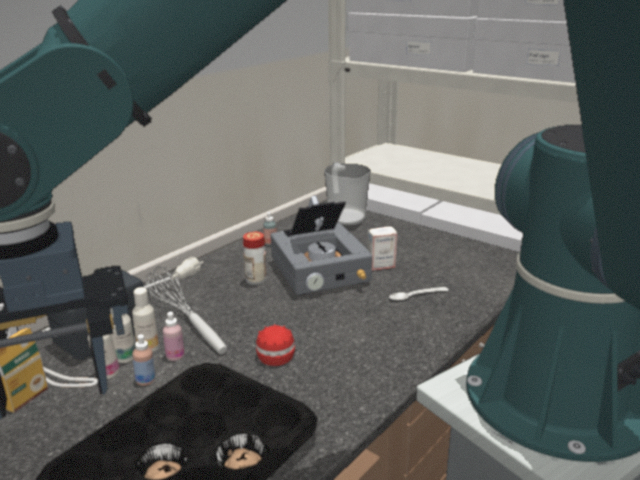

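View pics/side0.png

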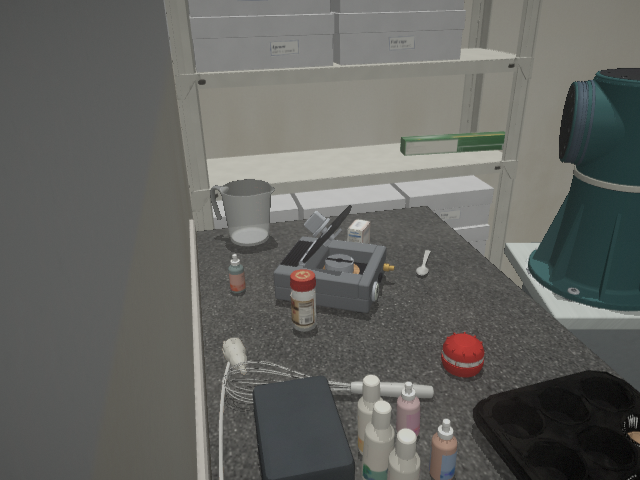

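View pics/wrist0.png

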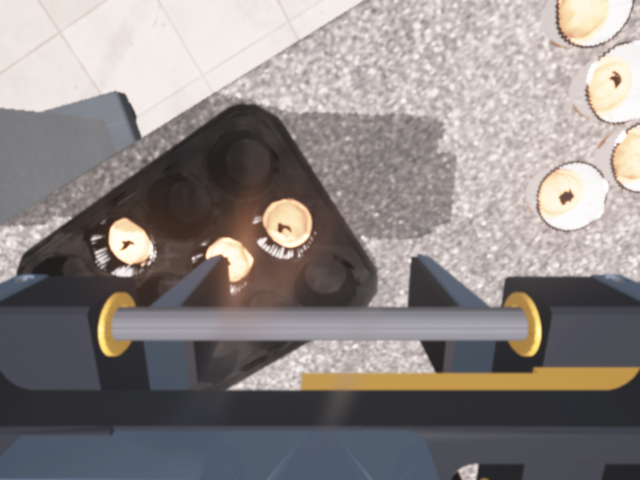

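The scene view shows the compressor at about (320,260), the jar to its left at (255,258), the carton to its right at (382,248), the timer at (276,345) and the jug at (347,190). In the side view the hatch leans open from (300,265) to (350,210), with the wing at (318,222). Next I'll fit the compressor pose from the depth.

Run:
```python
from h import *
pts=[]
for n,(u0,u1,v0,v1) in dict(scene=(255,400,190,310),side=(265,400,195,320)).items():
    c=dict(np.load("/tmp/%s0.npz"%n)); c["f"]=float(c["f"]);P=cloud(c)
    big=cv2.resize(c["color"][v0:v1,u0:u1,::-1],None,fx=5,fy=5,interpolation=cv2.INTER_CUBIC); cv2.imwrite("pics/%s0c.png"%n,big)
    q=P[v0:v1,u0:u1].reshape(-1,3); col=c["color"][v0:v1,u0:u1].reshape(-1,3)
    m=(abs(q[:,2]-.07)<.003); t=q[m]; 
    # restrict greyish
    cc=col[m].astype(int); g=(cc.max(1)-cc.min(1)<30)&(cc.max(1)>60); t=t[g]
    print(n,len(t)); r=cv2.minAreaRect(t[:,:2].astype(np.float32)*1000); print(r)
    np.save("/tmp/t_%s.npy"%n,t)
    for u,v in ([(250,243),(382,235),(347,185),(275,332)] if n=="scene" else []): print(u,v,w(c,u,v))
```

```text
scene 2102
((646.2250366210938, -18.5897216796875), (365.0462341308594, 464.8856506347656), 49.5632438659668)
250 243 [0.60002768 0.20053477 0.09953909]
382 235 [ 0.49080827 -0.06310291  0.08455414]
347 185 [ 0.72838707 -0.15299999  0.11305834]
275 332 [0.34621541 0.30039322 0.05435101]
side 2290
((586.078857421875, -61.34423828125), (237.02793884277344, 519.059326171875), 10.661849021911621)
```

```bash
ls pics
```

```text
scene0.png
scene0c.png
side0.png
side0c.png
wrist0.png
```

View pics/scene0c.png

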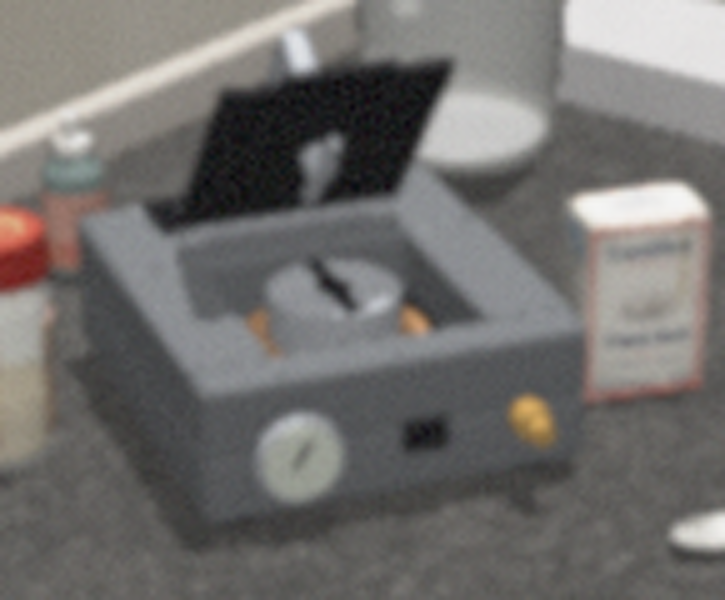

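View pics/side0c.png

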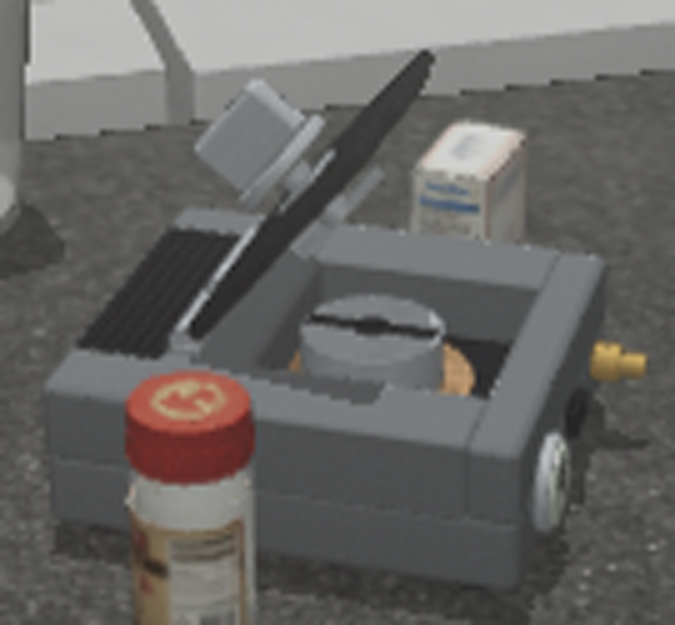

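Run:
```python
from h import *
def outl(t):
    g=np.round(t[:,:2]/.01).astype(int); return g
for n in ["scene","side"]:
    t=np.load("/tmp/t_%s.npy"%n); m=(np.hypot(t[:,0]-.56,t[:,1]-.06)<.16); t=t[m]; print(n,len(t),t.min(0),t.max(0))
    r=cv2.minAreaRect(t[:,:2].astype(np.float32)*1000); print(r)
    im=np.zeros((36,40),int)
    for x,y,z in t: 
        i=int((x-.4)/.01); j=int((.22-y)/.01)
        if 0<=i<36 and 0<=j<40: im[i,j]+=1
    for row in im[::-1]: print("".join("." if k==0 else "#" if k>3 else "+" for k in row))
```

```text
scene 1916 [ 0.45315475 -0.08172052  0.06701145] [0.67648923 0.19351694 0.0729967 ]
((560.9166259765625, 50.48042297363281), (294.00299072265625, 191.25283813476562), 74.10790252685547)
........................................
........................................
........................................
........................................
........................................
........................................
........................................
........................................
..........+++...........................
..........+###+.........................
..........####..........................
..........###+..........................
.........+####.............+............
.........#####+..........+#+............
.........#####+#+.......+##.............
.....+..+##########++..####.............
..###+..###################.............
....+...####+.+###########+.............
........####+.+##++#######..............
.......+####.+#####..####+..............
.......####+.######+.####...............
.......#####.+##+##..####...............
.......####.
[... 1520 characters left out ...]
...
.......+####.+####+..####+..............
.......#####.###+##..####+..............
.......####..###+##++####+..............
.......####+.+#####.#####..+............
......#####....###..####+..#............
......#####........+####+.++............
......#####++......#####..#+............
......##########...#####..+#+...........
.........##############+....++..........
............+##########.................
...............+######+.................
...................###+.................
........................................
........................................
........................................
........................................
........................................
```

The depth grid shows the compressor's top outline clearly, yawed about -0.27 rad. I'll fit it precisely.

```bash
cat > fit.py <<'E'
from h import *
from scipy.optimize import minimize
T=[];A=[]
for n in ["scene","side"]:
    c=dict(np.load("/tmp/%s0.npz"%n)); P=cloud(c).reshape(-1,3); A.append(P)
    T.append(np.load("/tmp/t_%s.npy"%n))
t=np.vstack(T)[:,:2]; 
def loc(p,q): 
    c,s=np.cos(p[2]),np.sin(p[2]); d=q[:,:2]-p[:2]; return np.c_[d[:,0]*c+d[:,1]*s,-d[:,0]*s+d[:,1]*c]
def cost(p):
    l=loc(p,t); l=l[(abs(l[:,0])<.105)&(abs(l[:,1])<.095)]
    r=0
    for ax,h in ((0,.095),(1,.085)):
        for sg in (1,-1):
            o=l[:,1-ax]; bins=np.linspace(-.07,.07,15); k=np.digitize(o,bins)
            e=[np.percentile(sg*l[k==i,ax],97)-h for i in range(1,15) if (k==i).sum()>8]
            r+=np.abs(np.clip(e,-.01,.01)).sum()
    return r
best=min((minimize(cost,[x,y,a],method="Nelder-Mead",options=dict(initial_simplex=[[x,y,a],[x+.01,y,a],[x,y+.01,a],[x,y,a+.05]])) for x in(.555,.57) for y in(.05,.06) for a in(-.3,-.24)),key=lambda r:r.fun)
p=best.x; print(p,best.fun)
np.save("/tmp/pose.npy",p)
for n,P in zip(["scene","side"],A):
    l=loc(p,P); m=(abs(l[:,1])<.055)&(l[:,0]>-.1)&(l[:,0]<.16)&(P[:,2]>.085)&(P[:,2]<.3)
    print(n,m.sum()); q=np.c_[l[m],P[m,2]]
    for k in range(85,230,10):
        s=q[(q[:,2]*1000>=k)&(q[:,2]*1000<k+10)]
        if len(s): print(k,len(s),np.round(s[:,0].min()*1000),np.round(np.median(s[:,0])*1000),np.round(s[:,0].max()*1000),'y',np.round(s[:,1].min()*1000),np.round(s[:,1].max()*1000))
E
python3 fit.py
```

```text
[ 0.56753172  0.05625944 -0.28205293] 0.2699943364386764
scene 1298
85 115 25.0 31.0 37.0 y -54.0 49.0
95 114 3.0 22.0 30.0 y -53.0 48.0
105 125 -5.0 15.0 22.0 y -55.0 48.0
115 135 -12.0 6.0 14.0 y -54.0 48.0
125 133 -20.0 -1.0 6.0 y -54.0 48.0
135 147 -24.0 -9.0 44.0 y -54.0 48.0
145 148 -23.0 -17.0 50.0 y -54.0 47.0
155 190 -31.0 -24.0 43.0 y -54.0 48.0
165 175 -39.0 -30.0 36.0 y -55.0 48.0
175 16 -37.0 -33.0 -31.0 y -24.0 19.0
side 926
85 43 25.0 36.0 43.0 y -49.0 49.0
95 46 4.0 27.0 35.0 y -42.0 49.0
105 45 -2.0 18.0 27.0 y -6.0 51.0
115 76 -12.0 10.0 35.0 y -41.0 49.0
125 131 -20.0 11.0 46.0 y -41.0 50.0
135 160 -20.0 18.0 54.0 y -41.0 49.0
145 177 -22.0 13.0 49.0 y -48.0 48.0
155 120 -29.0 16.0 43.0 y -45.0 49.0
165 128 -35.0 -27.0 33.0 y -54.0 46.0
```

The fit gives the compressor at (0.568, 0.056) with yaw -0.282. The hatch stands about 0.92 rad open, so its near edge is at local x of about -28 and z of about 172 mm, which agrees with the stated sizes. First I'll raise the tool and travel with the fingers shut.

```bash
python3 -m creep '[[0,0,0.9,0,0,0,-1],[0.3,-0.5,0.8,0,0,0,-1],[0.5,-0.825,0.1,0,0,0,-1],[0.5,-0.825,0,0,0,0,-1],[0.5,-0.825,0,0,0,0,-1],[0.5,-0.825,0,0,0,0,-1],[0.5,-0.825,0,0,0,0,-1],[0.5,-0.825,0,0,0,0,-1],[0.5,-0.825,0,0,0,0,-1],[0.5,-0.825,0,0,0,0,-1]]'
python3 -m creep '[[0.5,-0.825,0,0,0,0,-1],[0.5,-0.825,0,0,0,0,-1],[0.5,-0.825,0,0,0,0,-1],[0.5,-0.825,0,0,0,0,-1],[0.5,-0.825,0,0,0,0,-1],[0.5,-0.825,0,0,0,0,-1],[0.5,-0.825,0,0,0,0,-1],[0.5,-0.825,0,0,0,-0.53,-1],[0,0,0,0,0,0,-1],[0,0,0,0,0,0,-1]]'
```

```text
clock: 0.98
position: [0.3421, 0.3934, 0.2482]
tcp_rot: [-2.476, -1.934, 0.0]
contact_force: [0.9, 1.0, -0.1]
finger_gap: 0.0274
clock: 1.82
position: [0.5021, 0.1297, 0.248]
tcp_rot: [-2.514, -1.883, 0.001]
contact_force: [-0.8, 1.2, 0.1]
finger_gap: 0.0007
```

```bash
python3 -m creep '[[0.525,-0.83,0,0,0,0,-1],[0.525,-0.83,0,0,0,0,-1],[0,0,0,0,0,0,-1],[0,0,0,0,0,0,-1]]'
python3 - <<'E'
from h import *
for n in ["wrist","side"]:
    c=cam(n); save(c,n+"1"); np.savez("/tmp/%s1.npz"%n,**c)
s=sensors.get_state(); print(s["position"],s["joint_pos"],s["contact_force"],s["torque"])
E
```

```text
clock: 2.15
position: [0.5437, 0.0646, 0.248]
tcp_rot: [-2.512, -1.886, 0.001]
contact_force: [-0.7, 0.8, -0.5]
finger_gap: 0.0003
[0.54291183 0.06579235 0.24795991] [ 7.78622550e-02  5.25309441e-02  1.99464593e+00  2.32625006e-04
  1.09511304e+00 -1.21206734e+00] [0.49920934 0.60131173 0.57949857] [-0.03587699 -0.02702079  0.06919648]
```

View pics/wrist1.png

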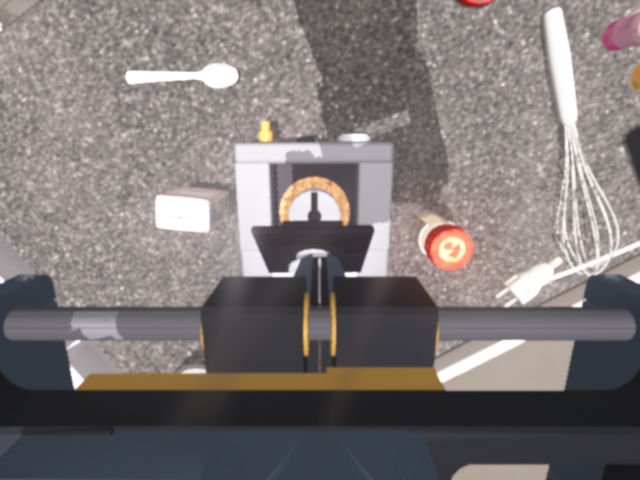

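View pics/side1.png

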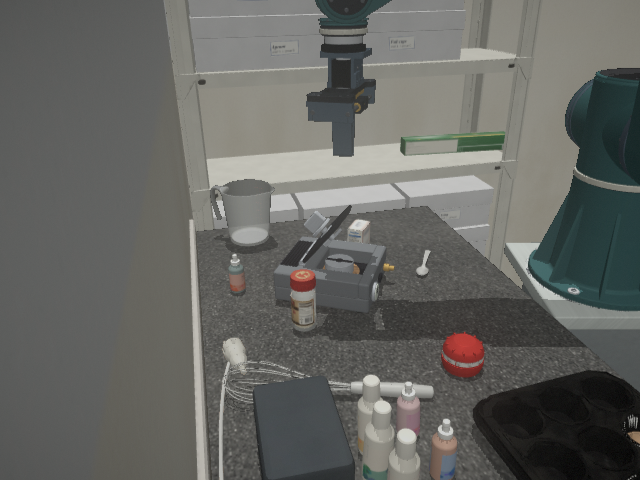

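```bash
python3 -m creep '[[0,0,-0.75,0,0,0,-1],[0,0,-0.75,0,0,0,-1],[0,0,-0.25,0,0,0,-1],[0,0,-0.15,0,0,0,-1],[-0.24,0.07,-0.225,0,0,0,-1],[-0.24,0.07,-0.225,0,0,0,-1],[-0.17,0.05,-0.25,0,0,0,-1],[-0.17,0.05,-0.25,0,0,0,-1]]'
python3 - <<'E'
from h import *
for n in ["side"]:
    c=cam(n); v=c["color"][180:340,220:420,::-1]; cv2.imwrite("pics/side2.png",cv2.resize(v,None,fx=4,fy=4,interpolation=cv2.INTER_CUBIC))
E
```

```text
clock: 2.92
position: [0.5101, 0.0748, 0.134]
tcp_rot: [2.511, 1.888, 0.001]
contact_force: [0.7, 0.8, -0.2]
finger_gap: 0.0006
```

View pics/side2.png

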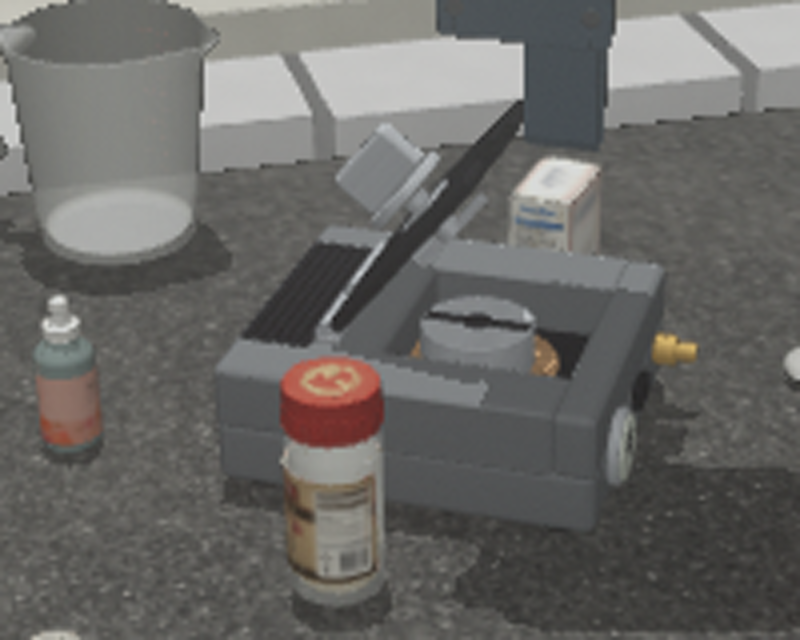

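The finger now hangs in front of the near edge: finger at (565,100) in the crop, hatch tip at (522,102). The hatch doesn't seem to have moved, so I'll measure it before going on.

```bash
cat > m.py <<'E'
from h import *
import sys
p=np.load("/tmp/pose.npy"); c_,s_=np.cos(p[2]),np.sin(p[2])
def L(P): d=P[...,:2]-p[:2]; return np.stack([d[...,0]*c_+d[...,1]*s_,-d[...,0]*s_+d[...,1]*c_,P[...,2]],-1)*1000
if __name__=="__main__":
    for n in ["scene","side"]:
        c=cam(n); P=L(cloud(c)); save(c,n+sys.argv[1]); np.savez("/tmp/%s%s.npz"%(n,sys.argv[1]),**c)
        m=(abs(P[...,1])<70)&(P[...,0]>-120)&(P[...,0]<100)&(P[...,2]>85)&(P[...,2]<230); q=P[m]
        for k in range(85,230,10):
            s=q[(q[:,2]>=k)&(q[:,2]<k+10)]
            if len(s): print(n,k,len(s),"x",np.histogram(s[:,0],bins=np.arange(-120,101,10))[0],"y",s[:,1].min().round(),s[:,1].max().round())
    st=sensors.get_state(); print(L(st["position"]),st["contact_force"])
E
python3 m.py 3
```

```text
scene 85 111 x [ 0  0  0  0  0  0  0  0  0  0  0  0  0  0 40 71  0  0  0  0  0  0] y -53.0 48.0
scene 95 115 x [ 0  0  0  0  0  0  0  0  0  0  0  0  6 16 91  2  0  0  0  0  0  0] y -54.0 47.0
scene 105 122 x [  0   0   0   0   0   0   0   0   0   0   0   3   8 106   5   0   0   0
   0   0   0   0] y -55.0 47.0
scene 115 134 x [ 0  0  0  0  0  0  0  0  0  0  2 18 98 16  0  0  0  0  0  0  0  0] y -56.0 47.0
scene 125 141 x [ 0  0  0  0  0  0  0  0  0  1  9 86 45  0  0  0  0  0  0  0  0  0] y -54.0 49.0
scene 135 135 x [ 0  0  0  0  0  0  0  0  0  1 49 84  0  0  0  0  1  0  0  0  0  0] y -55.0 48.0
scene 145 122 x [ 0  0  0  0  0  0  0  0  0 16 91  2  0  0  2  8  3  0  0  0  0  0] y -54.0 48.0
scene 155 161 x [  0   0   0   0   0   0   0   0   2 113   7   0   0  15  19   4   1   0
   0   0   0   0] y -57.0 48.0
scene 165 127 x [ 0  0  0  1 10  0  0  0 33 64  1  0  0  2  8  8  0  0  0  0  0  0] y -55.0 47.0
scene 175 72 x [ 0  0  0 11 40  7  7  4  3  0  0  0  0  0  0  0  0  0  0  0  0  0] y -7.0 17.0
scene 185 69 x [ 0  0  0 18 36  7  5  3  0  0  0  0  0  0  0  0  0  0  0  0  0  0] y -11
[... 1098 characters left out ...]
0 24 29  0  1 17 30 22  2  0  0  0  0  0] y -52.0 49.0
side 165 151 x [ 0  0  0  0  8  9  5  6 37 71  0  0  0  0 10  5  0  0  0  0  0  0] y -55.0 48.0
side 175 97 x [ 0  0  0  0 33 23 28  8  5  0  0  0  0  0  0  0  0  0  0  0  0  0] y -16.0 23.0
side 185 95 x [ 0  0  0  0 33 24 27 11  0  0  0  0  0  0  0  0  0  0  0  0  0  0] y -4.0 15.0
side 195 103 x [ 0  0  0  0 35 28 26 14  0  0  0  0  0  0  0  0  0  0  0  0  0  0] y -5.0 17.0
side 205 107 x [ 0  0  0  2 35 29 26 15  0  0  0  0  0  0  0  0  0  0  0  0  0  0] y -11.0 16.0
side 215 87 x [ 0  0  0  0 29 23 23 12  0  0  0  0  0  0  0  0  0  0  0  0  0  0] y -9.0 18.0
[-60.33335915   1.49771072 133.78684012] [0.39602799 0.75571978 0.4903032 ]
```

View pics/scene3.png

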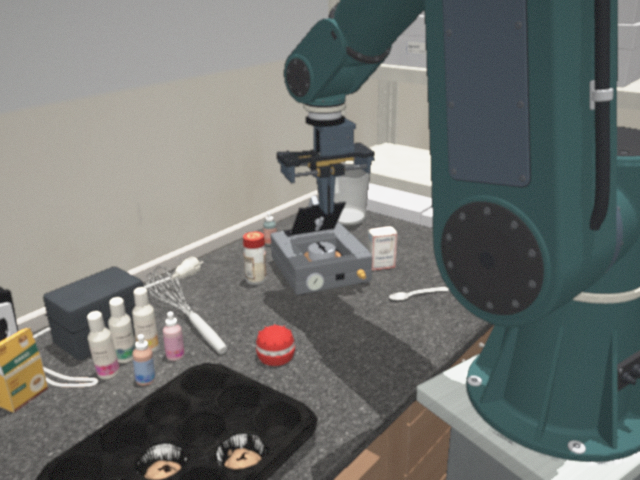

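Run:
```python
from h import *
s=sensors.get_state()
from scipy.spatial.transform import Rotation as R
z=R.from_rotvec(s["tcp_rot"]).as_matrix()[:,2]; print(z,s["position"],s["joint_pos"])
for n in ["scene","side"]:
    c=cam(n)
    for d in(0,-.019,-.04):
        q=c["R"]@(s["position"]+d*z)+c["t"]; print(n,d,q[:2]/q[2]*c["f"]+[c["cx"],c["cy"]],q[2])
    print(c["range_z"].shape)
c=cam("scene"); cv2.imwrite("pics/sc4.png",cv2.resize(c["color"][130:290,250:450,::-1],None,fx=4,fy=4,interpolation=cv2.INTER_CUBIC))
print(w(c,327,208),w(c,327,200),w(c,327,212))
```

```text
[-9.98459967e-04 -1.20136593e-04 -9.99999494e-01] [0.50999923 0.07449044 0.13378684] [ 9.98241734e-02  1.48993123e-01  2.12604312e+00 -2.62647132e-05
  8.67561877e-01 -1.18954687e+00]
scene 0 [325.03022791 226.64462281] 1.2501816796512195
scene -0.019 [324.92579417 218.00042039] 1.242319043023742
scene -0.04 [324.8088186  208.31810407] 1.2336287604354776
(480, 640)
side 0 [359.8838886 233.9136926] 0.994388679284056
side -0.019 [360.03502709 224.85810322] 0.986091682135944
side -0.04 [360.20506172 214.6703363 ] 0.976921316866978
(480, 640)
[0.493357   0.08122465 0.18130655] [0.49392174 0.08062257 0.19786288] [0.54894693 0.04074968 0.14513278]
```

View pics/sc4.png

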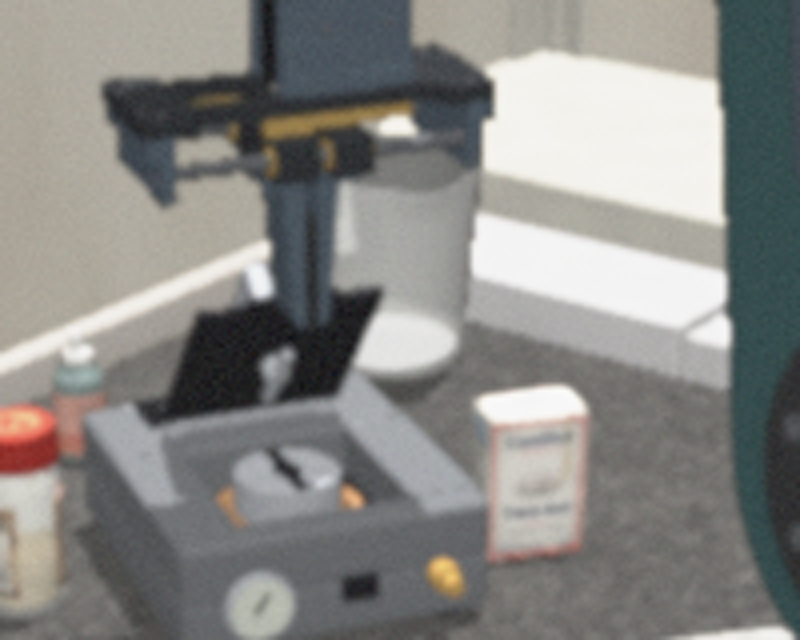

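Both cameras put the fingertip about 36 mm above the reported TCP (z of about 170 against 134 mm). I'll check whether the same offset was there at the start.

Run:
```python
from h import *
for n,pos in (("scene0",[.16958,.67882,.17574]),("side1",[.54291183,.06579235,.24795991]),("scene3",[.51,.0745,.1338]),("wrist1",[.54291183,.06579235,.24795991])):
    c=dict(np.load("/tmp/%s.npz"%n)); pos=np.array(pos)
    for d in([0,0],[0,.04],[.05,0],[-.05,0]):
        X=pos+[d[0]*.242,d[0]*.97,d[1]]
        q=c["R"]@X+c["t"]; print(n,d,(q[:2]/q[2]*c["f"]+[c["cx"],c["cy"]]).round(1))
    P=cloud(c)
    if n=="side1":
        m=(np.hypot(P[...,0]-.545,P[...,1]-.065)<.035)&(P[...,2]>.2); print("lowest",P[m][:,2].min(),np.percentile(P[m][:,2],1), P[m].mean(0))
    if n=="scene0":
        cv2.imwrite("pics/s0f.png",cv2.resize(c["color"][260:430,0:200,::-1],None,fx=4,fy=3.5))
# wrist cam pose vs tcp
c=cam("wrist"); print("wristcam",-c["R"].T@c["t"], sensors.get_state()["position"])
```

```text
scene0 [0, 0] [ 59.5 424.3]
scene0 [0, 0.04] [ 52.3 394.5]
scene0 [0.05, 0] [  9.2 436.6]
scene0 [-0.05, 0] [107.5 412.5]
side1 [0, 0] [342.7 175.7]
side1 [0, 0.04] [342.8 154.5]
side1 [0.05, 0] [336.2 184.7]
side1 [-0.05, 0] [348.7 167.4]
lowest 0.2857046447087519 0.2886862386858046 [0.54317178 0.07902577 0.40718292]
scene3 [0, 0] [325.  226.6]
scene3 [0, 0.04] [324.8 208.3]
scene3 [0.05, 0] [302.  230.6]
scene3 [-0.05, 0] [347.5 222.8]
wrist1 [0, 0] [319.6 260.1]
wrist1 [0, 0.04] [319.6 285.9]
wrist1 [0.05, 0] [401.5 257.2]
wrist1 [-0.05, 0] [238.2 263.1]
wristcam [0.44221995 0.09530633 0.34258311] [0.51163912 0.0743135  0.13485521]
```

View pics/s0f.png

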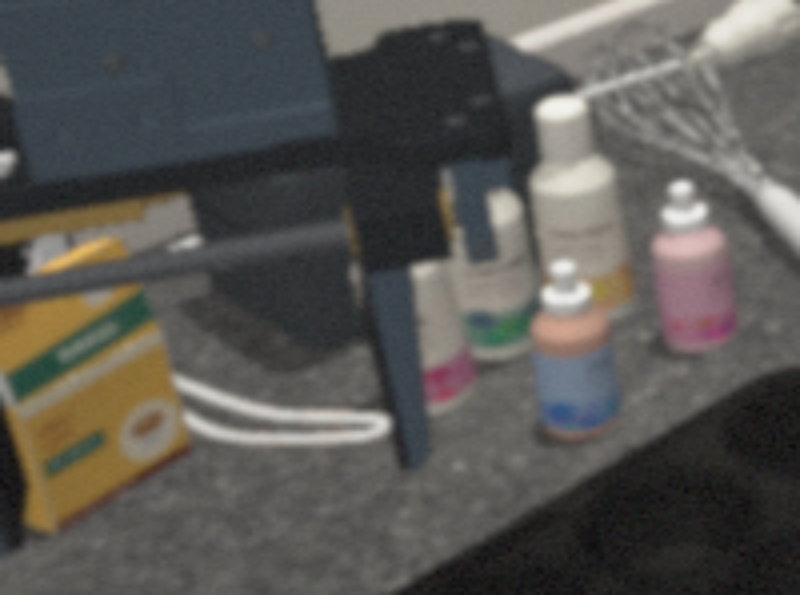

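Run:
```python
from h import *
c=dict(np.load("/tmp/wrist1.npz"))
for u,v in [(315,155),(255,155),(380,200),(180,210),(100,150),(450,100),(455,248),(312,240),(319,256),(319,262),(319,270),(315,268),(262,230),(365,230)]: print(u,v,w(c,u,v).round(4))
cv2.imwrite("pics/w1c.png",cv2.resize(c["color"][120:300,220:420,::-1],None,fx=4,fy=3.3,interpolation=cv2.INTER_CUBIC))
c=dict(np.load("/tmp/side1.npz"))
for u,v in [(343,150),(343,155),(343,145),(340,120)]: print("side",u,v,w(c,u,v).round(4))
for n in("scene0","side1"):
    c=dict(np.load("/tmp/%s.npz"%n))
    for u,v in [(350,320),(420,330)]: print(n,w(c,u,v).round(4))
```

```text
315 155 [0.488  0.0766 0.0699]
255 155 [0.4703 0.0159 0.0696]
380 200 [0.5536 0.131  0.0693]
180 210 [ 0.502  -0.0756  0.0845]
100 150 [ 0.4103 -0.1785  0.0013]
450 100 [ 0.4738  0.2486 -0.0011]
455 248 [0.6155 0.1884 0.106 ]
312 240 [0.5532 0.0559 0.1572]
319 256 [0.5772 0.0552 0.1307]
319 262 [0.5758 0.0556 0.1523]
319 270 [0.5826 0.0536 0.1537]
315 268 [0.5286 0.0677 0.3008]
262 230 [0.5312 0.0189 0.1646]
365 230 [0.5548 0.1017 0.1664]
side 343 150 [0.5426 0.0746 0.2988]
side 343 155 [0.5426 0.0724 0.289 ]
side 343 145 [0.5426 0.0749 0.3079]
side 340 120 [0.5485 0.1441 0.368 ]
scene0 [0.3645 0.1237 0.003 ]
scene0 [0.2598 0.0423 0.0033]
side1 [ 5.303e-01  1.670e-01 -3.000e-04]
side1 [4.048e-01 1.995e-01 4.000e-04]
```

View pics/w1c.png

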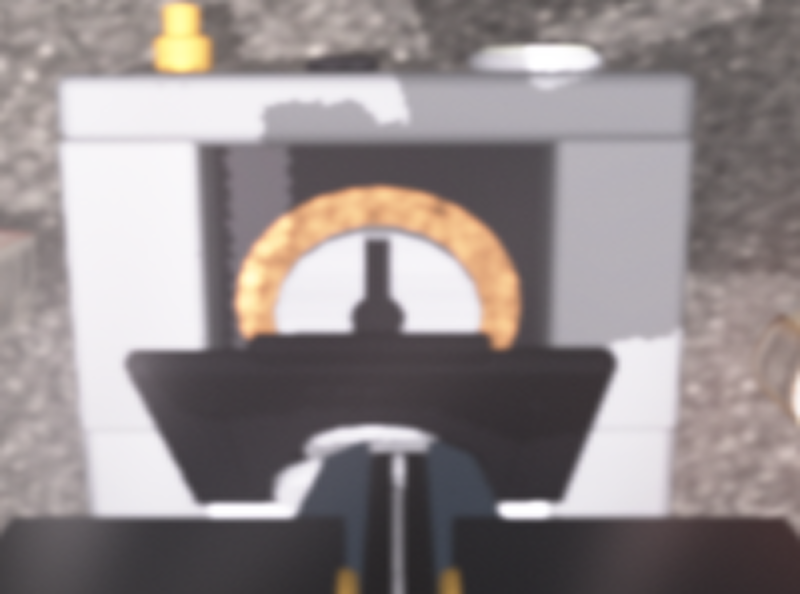

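All three cameras agree with each other: worktop at 0, compressor top at 70. They also all show the real fingertips about 36 mm above the reported TCP, so the finger passed clear over the hatch edge at z of about 172. I'll use tip z = TCP z + 36 and confirm it by contact. Next I move back over the edge and come down gently.

```bash
python3 -m creep '[[0,0,0.4,0,0,0,-1],[0.44,-0.18,0,0,0,0,-1],[0.44,-0.18,0,0,0,0,-1],[0,0,0,0,0,0,-1],[0,0,-0.1,0,0,0,-1],[0,0,0,0,0,0,-1]]'
python3 - <<'E'
from h import *
for n in ["side"]:
    c=cam(n); v=c["color"][180:340,220:420,::-1]; cv2.imwrite("pics/side5.png",cv2.resize(v,None,fx=4,fy=4,interpolation=cv2.INTER_CUBIC))
E
```

```text
clock: 3.77
position: [0.5453, 0.0599, 0.1455]
tcp_rot: [-2.511, -1.887, 0.001]
contact_force: [0.1, 0.4, 0.1]
finger_gap: 0.0006
```

View pics/side5.png

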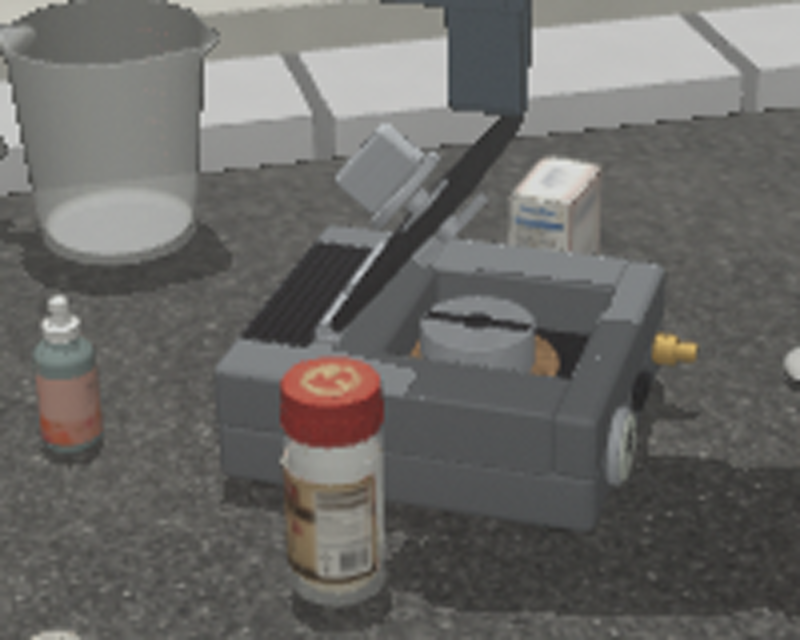

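The finger at (487,105) is now just above the hatch's near edge at (520,115), with its front side level with the edge. I follow the closing arc.

```bash
python3 -m creep '[[-0.145,0.04,-0.125,0,0,0,-1],[-0.19,0.055,-0.2,0,0,0,-1],[-0.215,0.06,-0.225,0,0,0,-1],[-0.145,0.04,-0.225,0,0,0,-1]]'
python3 -m creep '[[-0.145,0.04,-0.25,0,0,0,-1],[-0.12,0.035,-0.25,0,0,0,-1],[-0.07,0.02,-0.275,0,0,0,-1]]'
python3 - <<'E'
from h import *
for n in ["side"]:
    c=cam(n); v=c["color"][180:340,220:420,::-1]; cv2.imwrite("pics/side6.png",cv2.resize(v,None,fx=4,fy=4,interpolation=cv2.INTER_CUBIC))
E
```

```text
clock: 4.15
position: [0.5163, 0.0682, 0.1141]
tcp_rot: [-2.511, -1.887, 0.001]
contact_force: [-1.7, 0.1, 1.0]
finger_gap: 0.0004
clock: 4.4
position: [0.504, 0.0717, 0.0831]
tcp_rot: [-2.511, -1.888, 0.0]
contact_force: [-0.7, 0.1, 0.7]
finger_gap: 0.0001
```

View pics/side6.png

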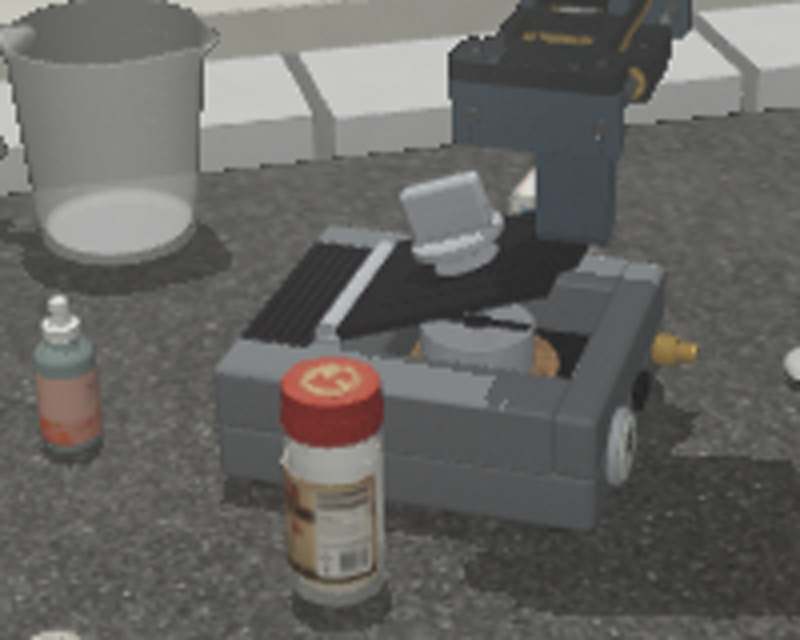

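The hatch is following the finger, now about 0.35 rad open with the finger on its lip at (575,235). I continue down, then finely by force.

```bash
python3 -m creep '[[-0.06,0.02,-0.25,0,0,0,-1],[-0.04,0.01,-0.25,0,0,0,-1],[-0.02,0.005,-0.25,0,0,0,-1],[0,0,-0.1,0,0,0,-1]]'
python3 -m creep '[[0,0,-0.075,0,0,0,-1],[0,0,-0.05,0,0,0,-1]]'
python3 -m creep '[[0,0,-0.03,0,0,0,-1],[0,0,-0.03,0,0,0,-1]]'
```

```text
clock: 4.78
position: [0.4993, 0.0729, 0.0486]
tcp_rot: [-2.511, -1.887, 0.002]
contact_force: [-0.8, 0.2, 0.4]
finger_gap: 0.0005
clock: 4.95
position: [0.5002, 0.0729, 0.0448]
tcp_rot: [-2.511, -1.887, 0.0]
contact_force: [-0.6, -0.3, 0.7]
finger_gap: 0.0005
clock: 5.12
position: [0.5004, 0.0729, 0.043]
tcp_rot: [2.511, 1.887, 0.001]
contact_force: [-0.6, -0.4, 0.4]
finger_gap: 0.0006
```

```bash
python3 -m creep '[[0,0,-0.04,0,0,0,-1],[0,0,0,0,0,0,-1]]'
python3 -m creep '[[0,0,-0.04,0,0,0,-1],[0,0,0,0,0,0,-1]]'
python3 -m creep '[[0,0,-0.04,0,0,0,-1],[0,0,0,0,0,0,-1]]'
```

```text
clock: 5.28
position: [0.5001, 0.0729, 0.0412]
tcp_rot: [2.511, 1.887, 0.0]
contact_force: [-0.6, 0.4, 0.4]
finger_gap: 0.0007
clock: 5.45
position: [0.5003, 0.073, 0.0406]
tcp_rot: [-2.511, -1.887, 0.0]
contact_force: [-8.4, -0.9, 21.8]
finger_gap: 0.0005
clock: 5.62
position: [0.5005, 0.0731, 0.04]
tcp_rot: [-2.511, -1.887, 0.001]
contact_force: [-17.4, -1.4, 48.3]
finger_gap: 0.0006
```

Firm contact at TCP z = 41 mm means the hatch is shut, with the tip at 76.5, which confirms an offset of about 35.5 mm. I lift off and look at the wing from above.

```bash
python3 -m creep '[[0,0,0.5,0,0,0,-1],[0,0,0.9,0,0,0,-0.5],[-0.2,0.06,0.9,0,0,0,0.2],[-0.6,0.17,0.7,0,0,0,0.2],[-0.6,0.17,0.2,0,0,0,0.2],[0,0,0,0,0,0,0.2],[0,0,0,0,0,0,0.2],[0,0,0,0,0,0,0.2]]'
python3 - <<'E'
from h import *
for n in ["wrist","side","scene"]:
    c=cam(n); save(c,n+"7"); np.savez("/tmp/%s7.npz"%n,**c)
s=sensors.get_state(); print(s["position"],s["contact_force"],s["torque"])
E
```

```text
clock: 6.28
position: [0.4444, 0.0889, 0.166]
tcp_rot: [2.511, 1.888, 0.001]
contact_force: [-0.2, 0.2, 0.5]
finger_gap: 0.0442
[0.44437758 0.08873272 0.16540357] [-0.35916139  0.00990909  0.49336157] [-0.0264536  -0.01776921 -0.04857291]
```

View pics/wrist7.png

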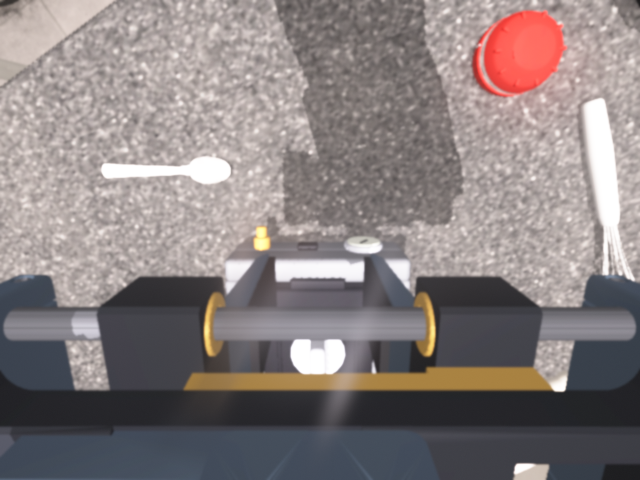

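View pics/side7.png

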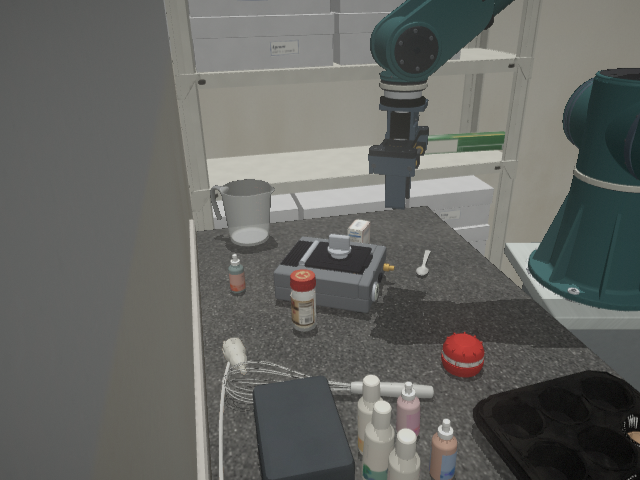

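The hatch is shut, and in the wrist view the wing shows at (318,355). I locate the wing in all three clouds.

Run:
```python
from h import *
from m import L
for n in ["wrist","side","scene"]:
    c=dict(np.load("/tmp/%s7.npz"%n)); W=cloud(c); P=L(W)
    for z0,z1 in ((117,125),(100,117),(90,97)):
        m=(abs(P[...,0]+15)<35)&(abs(P[...,1])<35)&(P[...,2]>z0)&(P[...,2]<z1)&(c["range_z"]>0); q=P[m]
        if len(q)>4: 
            r=cv2.minAreaRect(q[:,:2].astype(np.float32)); print(n,z0,len(q),"x",np.percentile(q[:,0],[3,50,97]).round(1),"y",np.percentile(q[:,1],[3,50,97]).round(1),"z",np.median(q[:,2]).round(1),np.round(r[0],1),np.round(r[1],1),round(r[2],1))
    # hatch plate (black, z~78)
    m=(abs(P[...,0])<100)&(abs(P[...,1])<80)&(abs(P[...,2]-78.5)<2.5)&(c["color"].max(-1)<70); q=P[m]
    if len(q): print("plate",len(q),np.percentile(q[:,0],[2,98]).round(1),np.percentile(q[:,1],[2,98]).round(1),np.median(q[:,2]))
for n in ["scene","side"]:
    c=dict(np.load("/tmp/%s7.npz"%n)); u,v=(300,235) if n=="scene" else (310,215)
    cv2.imwrite("pics/%s7c.png"%n,cv2.resize(c["color"][v-20:v+60,u-20:u+70,::-1],None,fx=7,fy=7,interpolation=cv2.INTER_CUBIC))
```

```text
wrist 117 399 x [-36.3 -27.1 -15.7] y [-9.8 -4.   2.5] z 120.6 [-25.8  -3.9] [22.9 13. ] 2.2
wrist 100 119 x [-37.  -36.1 -32.8] y [-10.   -4.1   1.8] z 111.5 [-29.8  -0.6] [20.5 10.6] 43.2
wrist 90 1044 x [-28.1 -14.7   1.9] y [-24.8   3.7  17.9] z 93.9 [-12.6  -3.4] [33.4 46.4] 0.5
side 117 96 x [-36.8 -18.6   1.5] y [-9.1 -1.1  2.8] z 121.4 [-17.3  -3.4] [40.6 14.6] 4.2
side 100 164 x [-37.6 -18.8   1.7] y [-3.2  0.9  3.7] z 108.8 [-18.2   0.7] [41.   8.4] 4.0
side 90 146 x [-38.9 -19.5   2.9] y [-5.9  8.4 18.8] z 94.5 [-19.6   3.5] [47.  31.7] 20.6
plate 1075 [-76.1  36.6] [-49.5  47.3] 79.03461754125104
scene 117 68 x [-37.1 -22.6   0.2] y [-10.4  -2.6   2.4] z 122.3 [-17.2  -4.7] [43.6 14.2] 0.9
scene 100 85 x [-39.2 -31.1  -0.8] y [-9.3  0.7  2.8] z 109.1 [-18.9  -1.8] [45.8 12.3] 6.0
scene 90 127 x [-41.8 -28.3  -1.7] y [-25.3   3.1  18.8] z 95.7 [-20.3  -2.5] [46.3 43.8] 60.6
plate 588 [-80.8  27.3] [-49.4  46.4] 79.62691570252352
```

View pics/scene7c.png

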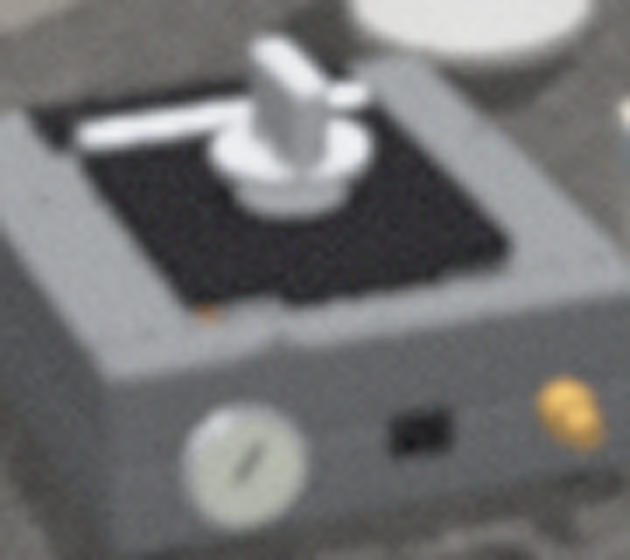

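View pics/side7c.png

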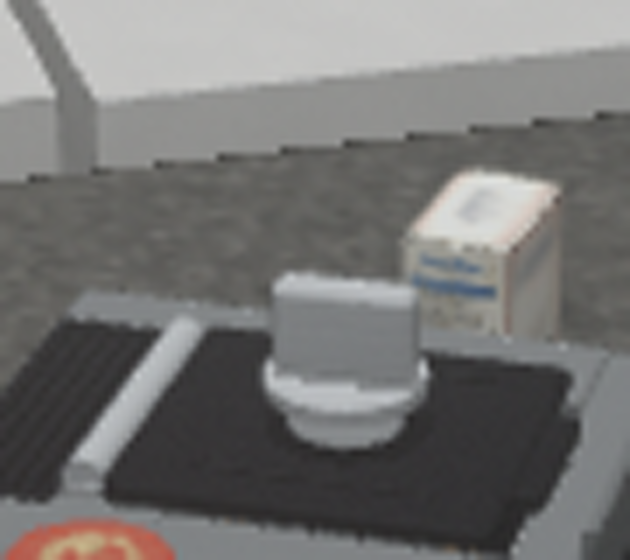

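Run:
```python
from h import *
from m import L,p
c=dict(np.load("/tmp/side7.npz")); P=L(cloud(c)); m=(P[...,0]>-34)&(P[...,0]<-2)&(abs(P[...,1])<15)&(P[...,2]>98)&(P[...,2]<118); q=P[m]
print("face slope",np.polyfit(q[:,0],q[:,1],1),len(q),q[:,1].std())
# wrist1: box side edges & plate edge via colour edges: use top-surface pts
for n in("wrist1","wrist7"):
    c=dict(np.load("/tmp/%s.npz"%n)); P=L(cloud(c)); m=(abs(P[...,2]-70)<2.5)&(abs(P[...,0])<110)&(abs(P[...,1])<100); q=P[m]
    for sg in(1,-1):
        xs=[];ys=[]
        for x in range(-88,60,4):
            s=q[(abs(q[:,0]-x)<2)]; s=s[s[:,1]*sg>60]
            if len(s)>3: xs.append(x); ys.append((s[:,1]*sg).max()*sg)
        if len(xs)>4: print(n,sg,len(xs),np.polyfit(xs,ys,1),np.round(ys,1)[::4])
    xs=[];ys=[]
    for y in range(-80,78,4):
        s=q[(abs(q[:,1]-y)<2)&(q[:,0]<-75)]
        if len(s)>3: xs.append(y); ys.append(s[:,0].min())
    if len(xs)>4: print("front",np.polyfit(xs,ys,1),len(xs))
from scipy.spatial.transform import Rotation as R
print("tool x yaw",np.arctan2(*R.from_rotvec(sensors.get_state()["tcp_rot"]).as_matrix()[[1,0],0]),np.pi/2+p[2])
```

```text
face slope [0.02742558 1.36380472] 145 1.6138802585777314
wrist1 1 37 [3.14758473e-04 8.00254537e+01] [79.7 80.4 80.1 80.9 80.7 80.4 79.9 79.8 79.4 79.9]
wrist1 -1 37 [ 5.66876923e-03 -8.72983747e+01] [-86.8 -87.6 -87.7 -87.6 -87.5 -87.4 -87.1 -86.8 -86.8 -86.3]
front [-1.95911750e-03 -9.41733759e+01] 40
wrist7 1 6 [6.92832385e-02 8.49390894e+01] [78.8 79.9]
wrist7 -1 7 [-6.24052834e-02 -9.22272419e+01] [-86.9 -87.9]
front [-2.49701783e-03 -9.46654213e+01] 30
tool x yaw 1.2887095432111082 1.288743400937362
```

Wing axis in the fit frame is (-17, -3.6) and the yaw is confirmed to within 0.005 rad, so the target is (0.5507, 0.0574). I move over it.

```bash
python3 -m creep '[[0.886,-0.26,0,0,0,0,0],[0.886,-0.26,0,0,0,0,0],[0.886,-0.26,0,0,0,0,0],[0,0,-0.5,0,0,0,0],[0,0,-0.5,0,0,0,0],[0,0,0,0,0,0,0]]'
python3 - <<'E'
from h import *
for n in ["wrist","side","scene"]:
    c=cam(n); save(c,n+"8"); np.savez("/tmp/%s8.npz"%n,**c)
    if n!="wrist":
        u,v=(300,185) if n=="scene" else (310,180)
        cv2.imwrite("pics/%s8c.png"%n,cv2.resize(c["color"][v-20:v+90,u-30:u+80,::-1],None,fx=5,fy=5,interpolation=cv2.INTER_CUBIC))
s=sensors.get_state(); print(s["position"],s["finger_gap"])
E
```

```text
clock: 6.93
position: [0.5486, 0.0571, 0.1219]
tcp_rot: [-2.509, -1.884, 0.008]
contact_force: [-0.9, 0.0, -0.7]
finger_gap: 0.0457
[0.5504653  0.05768252 0.12622943] 0.0455130518624605
```

View pics/scene8c.png

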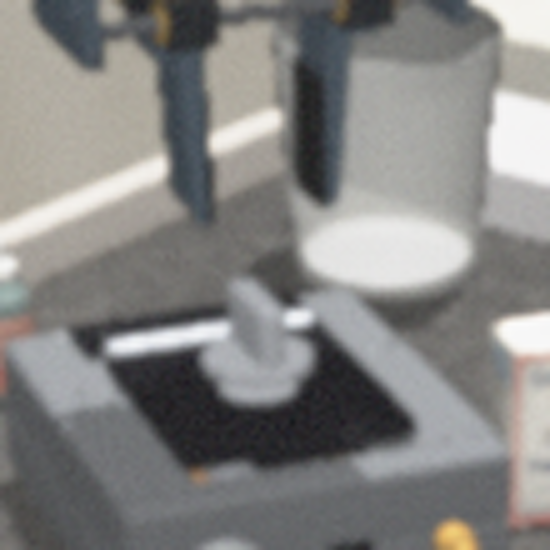

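View pics/side8c.png

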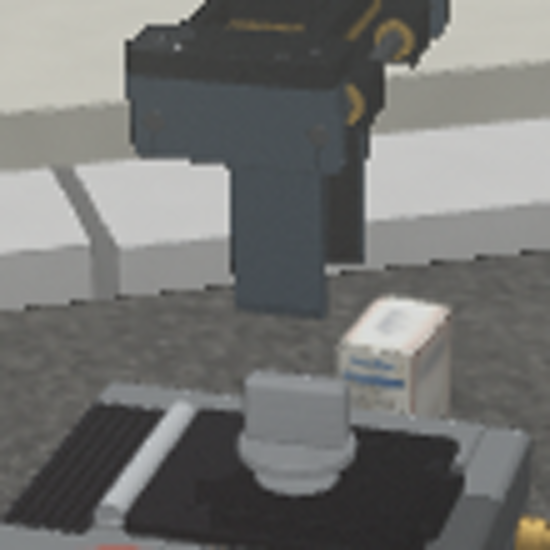

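View pics/wrist8.png

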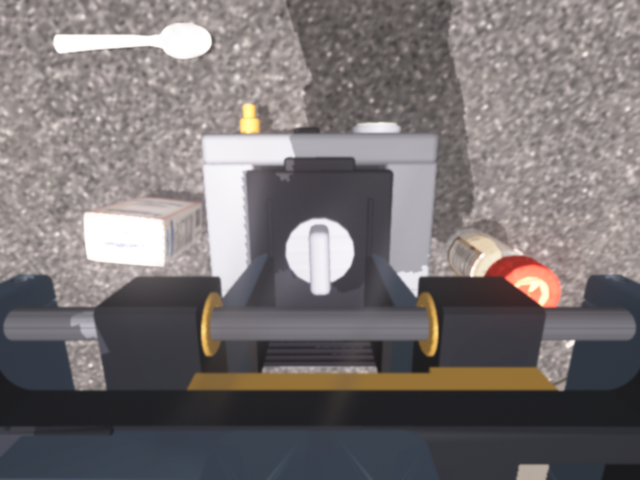

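The wing is centred between the open fingers: wing at u = 319 against gripper centre 319.6 in the wrist view. I descend round the wing.

```bash
python3 -m creep '[[0,0,-0.5,0,0,0,0],[0,0,-0.5,0,0,0,0],[0,0,-0.4,0,0,0,0],[0,0,-0.2,0,0,0,0],[0,0,0,0,0,0,0],[0,0,0,0,0,0,0]]'
python3 - <<'E'
from h import *
for n in ["side","scene"]:
    c=cam(n); 
    u,v=(300,185) if n=="scene" else (310,180)
    cv2.imwrite("pics/%s9c.png"%n,cv2.resize(c["color"][v-20:v+90,u-30:u+80,::-1],None,fx=5,fy=5,interpolation=cv2.INTER_CUBIC))
s=sensors.get_state(); print(s["position"],s["finger_gap"],s["contact_force"],s["torque"])
E
```

```text
clock: 7.58
position: [0.5509, 0.0578, 0.0629]
tcp_rot: [2.511, 1.887, 0.001]
contact_force: [0.5, -0.1, 0.0]
finger_gap: 0.046
[0.55127055 0.05783558 0.06337436] 0.04580301035677323 [-0.15078448  0.12540949  0.1791346 ] [ 0.04300616  0.01310759 -0.01943428]
```

View pics/scene9c.png

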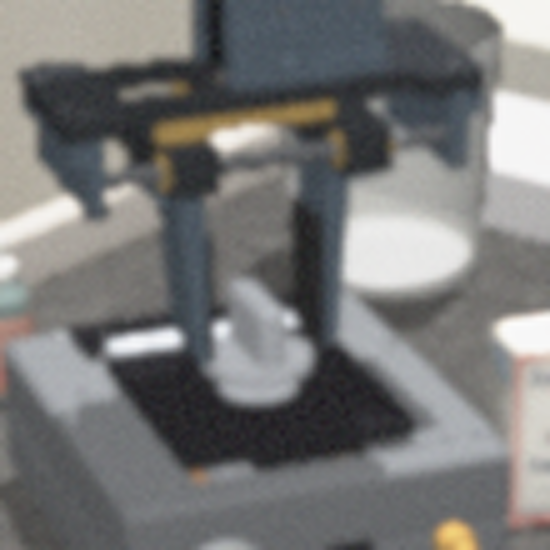

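View pics/side9c.png

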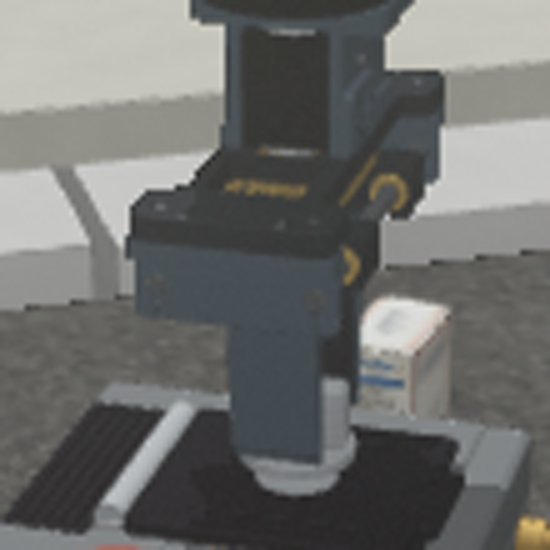

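The fingers stand either side of the wing with the tips just above the flange. Down 2 mm more, then close.

```bash
python3 -m creep '[[0,0,-0.05,0,0,0,-1],[0,0,0,0,0,0,-1],[0,0,0,0,0,0,-1],[0,0,0,0,0,0,-1],[0,0,0,0,0,0,-1],[0,0,0,0,0,0,-1]]'
python3 -c "
from h import *
s=sensors.get_state(); print(s['position'],s['finger_gap'],s['contact_force'],s['torque'],s['tcp_rot'])"
```

```text
clock: 8.18
position: [0.5501, 0.0571, 0.06]
tcp_rot: [2.51, 1.888, -0.002]
contact_force: [-1.3, -7.3, 2.8]
finger_gap: 0.0128
[0.55012866 0.05712087 0.06004179] 0.012816310547144882 [-1.26453386 -7.34335927  2.83290388] [-1.44760311  0.17715409 -0.01679467] [ 2.51023401e+00  1.88805867e+00 -1.81670284e-03]
```

Gripped: the gap of 12.8 mm is the wing's thickness. I relieve the small sideways load.

```bash
python3 -m creep '[[-0.003,-0.01,0,0,0,0,-1],[0,0,0,0,0,0,-1]]'
python3 -c "
from h import *
s=sensors.get_state(); print(s['position'],s['finger_gap'],s['contact_force'],s['torque'],s['tcp_rot'])"
```

```text
clock: 8.35
position: [0.5501, 0.057, 0.0601]
tcp_rot: [2.511, 1.888, -0.001]
contact_force: [-1.2, -4.1, 2.8]
finger_gap: 0.0128
[0.55012531 0.05702823 0.06009672] 0.01284196903527961 [-1.17058338 -4.09593529  2.78842291] [-0.86863036  0.33043671  0.00128332] [ 2.51118649e+00  1.88751075e+00 -7.82040348e-04]
```

```bash
python3 -m creep '[[-0.003,-0.012,0,0,0,0,-1],[0,0,-0.05,0,0,0,-1],[0,0,0,0,0,0,-1]]'
python3 -m creep '[[0,0,-0.05,0,0,0,-1],[0,0,0,0,0,0,-1]]'
```

```text
clock: 8.6
position: [0.5502, 0.0569, 0.0579]
tcp_rot: [-2.511, -1.887, -0.0]
contact_force: [-2.0, -0.9, 6.3]
finger_gap: 0.0129
clock: 8.77
position: [0.5502, 0.0569, 0.056]
tcp_rot: [-2.511, -1.888, 0.0]
contact_force: [-3.5, -0.9, 7.7]
finger_gap: 0.013
```

```bash
python3 -m creep '[[0,0,-0.03,0,0,0,-1],[0,0,0,0,0,0,-1]]'
python3 -m creep '[[0,0,-0.025,0,0,0,-1],[0,0,0,0,0,0,-1]]'
python3 -c "
from h import *
s=sensors.get_state(); print(s['position'],s['finger_gap'],s['contact_force'],s['torque'],s['tcp_rot'])"
```

```text
clock: 8.93
position: [0.5502, 0.0569, 0.055]
tcp_rot: [-2.511, -1.888, 0.0]
contact_force: [-4.6, -1.6, 10.1]
finger_gap: 0.0132
clock: 9.1
position: [0.5502, 0.0569, 0.0541]
tcp_rot: [-2.511, -1.888, 0.0]
contact_force: [-4.2, -1.3, 10.7]
finger_gap: 0.0126
[0.55020853 0.05689758 0.05408687] 0.012554370807801949 [-4.16555411 -1.25808258 10.68874181] [-0.35124924  0.90871733 -0.00703632] [-2.51132620e+00 -1.88750701e+00  1.23953190e-04]
```

```bash
python3 -m creep '[[-0.008,0,-0.02,0,0,0,-1],[0,0,0,0,0,0,-1]]'
python3 -m creep '[[0,0,0,0,0,-0.5,-1],[0,0,0,0,0,-0.5,-1],[0,0,0,0,0,0,-1]]'
python3 -c "
from h import *
s=sensors.get_state(); print(s['position'],s['finger_gap'],s['contact_force'],s['torque'],s['tcp_rot'])"
```

```text
clock: 9.27
position: [0.5502, 0.0569, 0.0535]
tcp_rot: [2.511, 1.887, 0.001]
contact_force: [-3.9, -2.2, 12.2]
finger_gap: 0.0124
clock: 9.52
position: [0.5502, 0.0569, 0.0535]
tcp_rot: [2.578, 1.796, 0.001]
contact_force: [-4.0, -1.0, 11.7]
finger_gap: 0.0131
[0.55020133 0.05694449 0.05354885] 0.013079427725891948 [-3.96021405 -1.00119784 11.68763622] [-0.2542697   0.71520929 -0.03785561] [2.57751484e+00 1.79567921e+00 6.78596131e-04]
```

```bash
cat > s.py <<'E'
from h import *
from scipy.spatial.transform import Rotation as R
s=sensors.get_state(); y=np.arctan2(*R.from_rotvec(s["tcp_rot"]).as_matrix()[[1,0],0])
print("pos",s["position"].round(5),"gap",round(s["finger_gap"],4),"F",s["contact_force"].round(2),"M",s["torque"].round(3),"turn",round(1.2887-y,4),"z0 q6",s["joint_pos"][5].round(3))
E
python3 -m creep '[[0,0,0,0,0,-0.5,-1],[0,0,0,0,0,-0.75,-1],[0,0,0,0,0,-0.75,-1],[0,0,0,0,0,-0.75,-1],[0,0,0,0,0,0,-1]]'; python3 s.py
python3 -m creep '[[0,0,0,0,0,-0.75,-1],[0,0,0,0,0,-0.75,-1],[0,0,0,0,0,-0.75,-1],[0,0,0,0,0,-0.75,-1],[0,0,0,0,0,0,-1]]'; python3 s.py
```

```text
clock: 9.93
position: [0.5503, 0.0571, 0.0536]
tcp_rot: [2.739, 1.539, 0.001]
contact_force: [-3.2, -0.3, 11.5]
finger_gap: 0.0127
pos [0.55028 0.05705 0.0536 ] gap 0.0127 F [-3.2  -0.29 11.52] M [0.006 0.692 0.009] turn 0.265 z0 q6 -0.963
clock: 10.35
position: [0.5504, 0.0572, 0.0536]
tcp_rot: [2.885, 1.244, 0.002]
contact_force: [-3.1, 1.7, 12.0]
finger_gap: 0.013
pos [0.55041 0.05718 0.05364] gap 0.013 F [-3.11  1.69 11.98] M [ 0.122  0.563 -0.03 ] turn 0.4744 z0 q6 -0.753
```

```bash
python3 -m creep '[[0,0,0,0,0,-0.75,-1],[0,0,0,0,0,-0.75,-1],[0,0,0,0,0,-0.75,-1],[0,0,0,0,0,-0.75,-1],[0,0,0,0,0,-0.75,-1],[0,0,0,0,0,0,-1],[0,0,0,0,0,0,-1]]'; python3 s.py
python3 -c "
from h import *
c=cam('scene');u,v=300,185
cv2.imwrite('pics/scene10c.png',cv2.resize(c['color'][v-20:v+90,u-30:u+80,::-1],None,fx=5,fy=5,interpolation=cv2.INTER_CUBIC))
save(cam('wrist'),'wrist10')"
```

```text
clock: 10.93
position: [0.5506, 0.0573, 0.0537]
tcp_rot: [-3.021, -0.861, -0.002]
contact_force: [-2.7, 2.1, 11.6]
finger_gap: 0.013
pos [0.5506  0.05726 0.05371] gap 0.013 F [-2.68  2.13 11.6 ] M [ 0.29   0.511 -0.035] turn 0.7333 z0 q6 -0.495
```

View pics/scene10c.png

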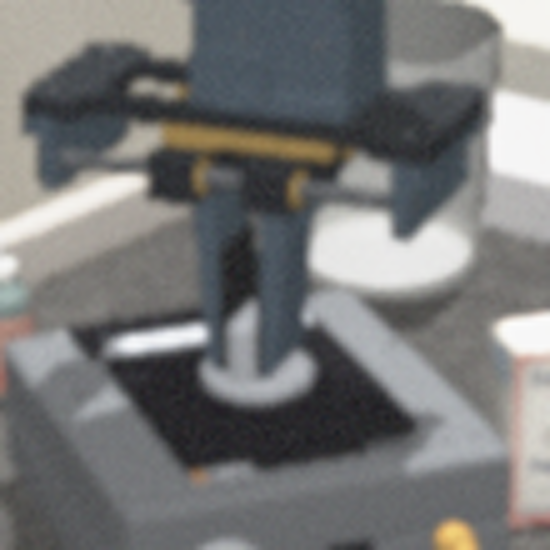

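The fingers hold the wing at (245,345) and it turns with them. The earliest possible stop is 1.0 rad, so I go to about 0.95 and then creep.

```bash
python3 -m creep '[[0,0,0,0,0,-0.75,-1],[0,0,0,0,0,-0.75,-1],[0,0,0,0,0,-0.75,-1],[0,0,0,0,0,-0.75,-1],[0,0,0,0,0,0,-1]]'; python3 s.py
python3 -m creep '[[0,0,0,0,0,-0.25,-1],[0,0,0,0,0,0,-1]]'; python3 s.py
python3 -m creep '[[0,0,0,0,0,-0.25,-1],[0,0,0,0,0,0,-1]]'; python3 s.py
python3 -m creep '[[0,0,0,0,0,-0.25,-1],[0,0,0,0,0,0,-1]]'; python3 s.py
```

```text
clock: 11.45
position: [0.5508, 0.0573, 0.0538]
tcp_rot: [-3.095, -0.536, -0.003]
contact_force: [-2.1, 1.5, 10.9]
finger_gap: 0.0128
pos [0.55077 0.05731 0.05379] gap 0.0128 F [-2.07  1.53 10.93] M [0.372 0.365 0.016] turn 0.9457 z0 q6 -0.282
clock: 11.62
position: [0.5507, 0.0573, 0.0538]
tcp_rot: [-3.099, -0.513, -0.003]
contact_force: [-1.4, 2.6, 11.5]
finger_gap: 0.0128
pos [0.55074 0.0573  0.05376] gap 0.0128 F [-1.4   2.57 11.46] M [ 0.38   0.347 -0.094] turn 0.9608 z0 q6 -0.267
clock: 11.78
position: [0.5508, 0.0573, 0.0538]
tcp_rot: [-3.104, -0.486, -0.003]
contact_force: [-2.7, 2.8, 12.0]
finger_gap: 0.013
pos [0.55079 0.05731 0.05379] gap 0.013 F [-2.66  2.81 11.96] M [ 0.367  0.382 -0.009] turn 0.9782 z0 q6 -0.25
clock: 11.95
position: [0.5509, 0.0573, 0.0538]
tcp_rot: [-3.108, -0.459, -0.003]
contact_force: [-1.9, 2.1, 11.0]
finger_gap: 0.0129
pos [0.55085 0.05729 0.05382] gap 0.0129 F [-1.9   2.09 10.98] M [ 0.366  0.308 -0.039] turn 0.9957 z0 q6 -0.232
```

```bash
python3 -m creep '[[0,0,-0.008,0,0,-0.25,-1],[0,0,0,0,0,0,-1]]'; python3 s.py
python3 -m creep '[[0,0,0,0,0,-0.25,-1],[0,0,0,0,0,0,-1]]'; python3 s.py|cut -c60-
python3 -m creep '[[0,0,0,0,0,-0.25,-1],[0,0,0,0,0,0,-1]]'; python3 s.py|cut -c60-
python3 -m creep '[[0,0,0,0,0,-0.25,-1],[0,0,0,0,0,0,-1]]'; python3 s.py|cut -c60-
```

```text
clock: 12.12
position: [0.5508, 0.0573, 0.0535]
tcp_rot: [-3.111, -0.431, -0.003]
contact_force: [-2.4, 2.4, 12.3]
finger_gap: 0.0125
pos [0.55083 0.05731 0.05346] gap 0.0125 F [-2.39  2.37 12.26] M [0.366 0.402 0.008] turn 1.0131 z0 q6 -0.215
clock: 12.28
position: [0.5509, 0.0573, 0.0535]
tcp_rot: [-3.115, -0.404, -0.003]
contact_force: [-3.2, 2.2, 12.1]
finger_gap: 0.0128
1 ] M [0.37  0.341 0.009] turn 1.0306 z0 q6 -0.197
clock: 12.45
position: [0.5509, 0.0573, 0.0535]
tcp_rot: [-3.119, -0.377, -0.003]
contact_force: [-2.0, 2.5, 11.7]
finger_gap: 0.0128
68] M [ 0.337  0.356 -0.02 ] turn 1.0481 z0 q6 -0.18
clock: 12.62
position: [0.5509, 0.0573, 0.0535]
tcp_rot: [-3.122, -0.35, -0.003]
contact_force: [-0.7, 1.8, 12.0]
finger_gap: 0.0126
  ] M [ 0.409  0.369 -0.043] turn 1.0655 z0 q6 -0.162
```

```bash
python3 -m creep '[[0,0,0,0,0,-0.25,-1],[0,0,0,0,0,0,-1]]' >/dev/null; python3 s.py
python3 -m creep '[[0,0,0,0,0,-0.25,-1],[0,0,0,0,0,0,-1]]'>/dev/null; python3 s.py
python3 -m creep '[[0,0,0,0,0,-0.25,-1],[0,0,0,0,0,0,-1]]'>/dev/null; python3 s.py
```

```text
pos [0.55087 0.05732 0.0535 ] gap 0.0131 F [-2.01  1.64 11.62] M [ 0.359  0.33  -0.044] turn 1.083 z0 q6 -0.145
pos [0.5509  0.05732 0.05352] gap 0.0129 F [-2.26  1.56 11.81] M [ 0.369  0.368 -0.017] turn 1.1004 z0 q6 -0.128
pos [0.55092 0.05731 0.05355] gap 0.0132 F [-1.11  2.34 11.69] M [ 0.378  0.382 -0.003] turn 1.1179 z0 q6 -0.11
```

```bash
python3 -m creep '[[0,0,0,0,0,0,-1]]'; python3 s.py
```

```text
clock: 13.2
position: [0.5509, 0.0573, 0.0535]
tcp_rot: [-3.13, -0.269, -0.003]
contact_force: [-1.9, 3.0, 11.7]
finger_gap: 0.0129
pos [0.55091 0.05732 0.05352] gap 0.0129 F [-1.88  3.   11.74] M [ 0.405  0.327 -0.021] turn 1.117 z0 q6 -0.111
```

```bash
python3 -m creep '[[0,0,0,0,0,-0.25,-1],[0,0,0,0,0,0,-1]]' >/dev/null; python3 s.py
python3 -m creep '[[0,0,0,0,0,-0.25,-1],[0,0,0,0,0,0,-1]]'>/dev/null; python3 s.py
python3 -m creep '[[0,0,0,0,0,-0.25,-1],[0,0,0,0,0,0,-1]]'>/dev/null; python3 s.py
```

```text
pos [0.55093 0.05734 0.05353] gap 0.0127 F [-1.34  1.51 11.91] M [0.448 0.356 0.039] turn 1.1352 z0 q6 -0.093
pos [0.55091 0.05732 0.05351] gap 0.0128 F [-1.28  2.49 11.71] M [ 0.381  0.301 -0.017] turn 1.1528 z0 q6 -0.075
pos [0.55094 0.05732 0.05353] gap 0.0128 F [-0.95  3.01 11.87] M [0.384 0.323 0.041] turn 1.1702 z0 q6 -0.058
```

```bash
python3 -m creep '[[0,0,0,0,0,-0.25,-1],[0,0,0,0,0,0,-1]]' >/dev/null; python3 s.py
python3 -m creep '[[0,0,0,0,0,-0.25,-1],[0,0,0,0,0,0,-1]]'>/dev/null; python3 s.py
```

```text
pos [0.55093 0.05732 0.05352] gap 0.0129 F [-0.74  2.02 11.49] M [ 0.398  0.228 -0.014] turn 1.1876 z0 q6 -0.04
pos [0.55096 0.05733 0.05355] gap 0.0129 F [-1.38  2.36 12.78] M [ 0.375  0.281 -0.045] turn 1.2051 z0 q6 -0.023
```

```bash
python3 -m creep '[[0,0,0,0,0,-0.25,-1],[0,0,0,0,0,0,-1]]' >/dev/null; python3 s.py
python3 -m creep '[[0,0,0,0,0,-0.25,-1],[0,0,0,0,0,0,-1]]'>/dev/null; python3 s.py
python3 -m creep '[[0,0,0,0,0,-0.25,-1],[0,0,0,0,0,0,-1]]'>/dev/null; python3 s.py
```

```text
pos [0.551   0.05733 0.05357] gap 0.0127 F [-0.39  1.83 11.56] M [0.352 0.204 0.018] turn 1.2225 z0 q6 -0.005
pos [0.55102 0.0573  0.05355] gap 0.0127 F [-1.23  1.54 11.2 ] M [0.395 0.222 0.106] turn 1.2399 z0 q6 0.012
pos [0.55102 0.05732 0.05355] gap 0.0127 F [-1.08  2.18 12.17] M [0.414 0.229 0.148] turn 1.2572 z0 q6 0.029
```

The moment is rising, which may be the stop. I take still readings.

```bash
for i in 1 2 3; do python3 -m creep '[[0,0,0,0,0,0,-1]]'>/dev/null; python3 s.py; done
```

```text
pos [0.55103 0.05732 0.05357] gap 0.0131 F [-1.51  2.29 11.52] M [0.31  0.226 0.146] turn 1.2563 z0 q6 0.029
pos [0.55099 0.05728 0.05354] gap 0.0128 F [-0.9  1.7 12. ] M [0.394 0.269 0.168] turn 1.2562 z0 q6 0.028
pos [0.55103 0.05732 0.05357] gap 0.013 F [-1.64  1.51 11.99] M [0.385 0.187 0.115] turn 1.2561 z0 q6 0.028
```

The mean is about 0.15 N m against a baseline of about 0, so the stop was met at roughly 1.23 rad. I back off 0.04 rad into the notch and let the spring carry the wing part of the way up before opening.

```bash
python3 -m creep '[[0,0,0,0,0,0.3,-1],[0,0,0,0,0,0.27,-1],[0,0,0,0,0,0,-1]]'>/dev/null; python3 s.py
python3 -m creep '[[0,0,0.03,0,0,0,-1],[0,0,0,0,0,0,-1]]'>/dev/null; python3 s.py
python3 -m creep '[[0,0,0.03,0,0,0,-1],[0,0,0,0,0,0,-1]]'>/dev/null; python3 s.py
```

```text
pos [0.55099 0.05731 0.05355] gap 0.0126 F [-1.33  3.01 11.45] M [ 0.423  0.277 -0.057] turn 1.2155 z0 q6 -0.012
pos [0.55102 0.05733 0.05481] gap 0.0128 F [-1.33  2.7  10.66] M [0.38  0.127 0.057] turn 1.2166 z0 q6 -0.011
pos [0.55098 0.05731 0.05593] gap 0.0132 F [0.74 2.94 8.28] M [0.382 0.003 0.017] turn 1.2166 z0 q6 -0.011
```

The force keeps falling with the spring as it passes above the 5 mm shelf, so the wing is in the notch. A little more, then let go.

```bash
python3 -m creep '[[0,0,0.025,0,0,0,-1],[0,0,0,0,0,0,-1]]'>/dev/null; python3 s.py
python3 -m creep '[[0,0,0,0,0,0,-0.2],[0,0,0,0,0,0,-0.1],[0,0,0,0,0,0,0],[0,0,0,0,0,0,0],[0,0,0,0,0,0,0]]'; python3 s.py
```

```text
pos [0.55097 0.05732 0.05684] gap 0.0127 F [0.63 2.31 6.72] M [ 0.387 -0.024  0.053] turn 1.2166 z0 q6 -0.011
clock: 15.95
position: [0.5497, 0.0569, 0.056]
tcp_rot: [3.14, 0.113, -0.0]
contact_force: [0.5, -0.5, -0.4]
finger_gap: 0.0434
pos [0.5497  0.05686 0.05596] gap 0.0434 F [ 0.51 -0.53 -0.36] M [-0.07  -0.011  0.019] turn 1.2165 z0 q6 -0.011
```

```bash
python3 -m creep '[[0,0,0.1,0,0,0,0],[0,0,0.3,0,0,0,0],[0,0,0.7,0,0,0,0],[0,0,0.9,0,0,0,0],[-0.5,0,0.9,0,0,0,0],[-0.9,0,0.3,0,0,0,0],[-0.9,0,0,0,0,0,0],[-0.5,0,0,0,0,0,0],[0,0,0,0,0,0,0],[0,0,0,0,0,0,0]]'; python3 s.py
python3 - <<'E'
from h import *
from m import L
for n in ["side","scene"]:
    c=cam(n); P=L(cloud(c)); np.savez("/tmp/%s11.npz"%n,**c)
    for z0,z1 in ((114,125),(98,114),(88,97)):
        m=(abs(P[...,0]+17)<30)&(abs(P[...,1]+3)<30)&(P[...,2]>z0)&(P[...,2]<z1); q=P[m]
        if len(q)>4:
            r=cv2.minAreaRect(q[:,:2].astype(np.float32)); print(n,z0,len(q),"z",np.percentile(q[:,2],[50,90,97]).round(1),np.round(r[0],1),np.round(r[1],1),round(r[2],1))
    m=(P[...,0]>-72)&(P[...,0]<30)&(abs(P[...,1])<45)&(abs(P[...,2]-80)<10)&(c["color"].max(-1)<70); q=P[m]; print("plate",np.polyfit(q[:,0],q[:,2],1),len(q))
    u,v=(300,225) if n=="scene" else (310,215)
    cv2.imwrite("pics/%s11c.png"%n,cv2.resize(c["color"][v-20:v+60,u-20:u+70,::-1],None,fx=6,fy=6,interpolation=cv2.INTER_CUBIC))
    save(c,n+"11")
E
```

```text
clock: 16.78
position: [0.4376, 0.0569, 0.1853]
tcp_rot: [-3.139, -0.113, -0.003]
contact_force: [0.5, 0.9, -0.1]
finger_gap: 0.0457
pos [0.43764 0.05689 0.18531] gap 0.0457 F [ 0.48  0.93 -0.12] M [-0.06   0.028 -0.018] turn 1.2164 z0 q6 0.004
side 114 72 z [120.1 121.3 121.8] [-17.3  -2.9] [12.7 43.8] 19.9
side 98 56 z [106.5 112.1 113.5] [-15.5  -2.2] [10.3 46.6] 26.0
side 88 195 z [93.2 94.4 94.9] [-16.9  -2.4] [46.  47.1] 18.6
plate [1.52349863e-03 7.90678027e+01] 880
scene 114 90 z [119.8 122.6 124. ] [-17.8  -4. ] [15.6 42.9] 21.3
scene 98 125 z [106.2 112.8 113.7] [-22.4  -4.4] [16.5 40.7] 4.6
scene 88 141 z [94.  95.6 96.1] [-23.2  -2.6] [46.7 40.6] 71.7
plate [1.35933685e-02 8.06418428e+01] 597
```

View pics/side11c.png

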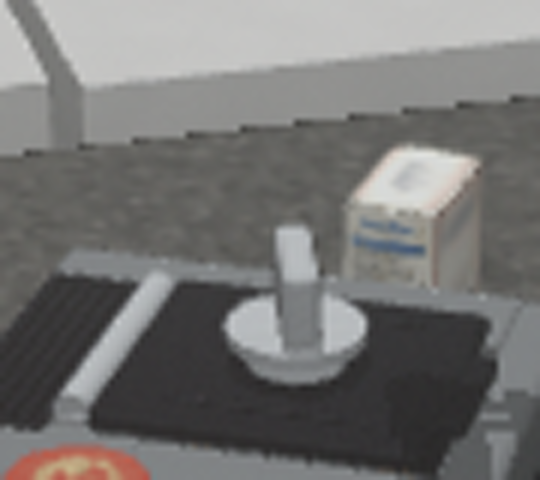

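View pics/scene11.png

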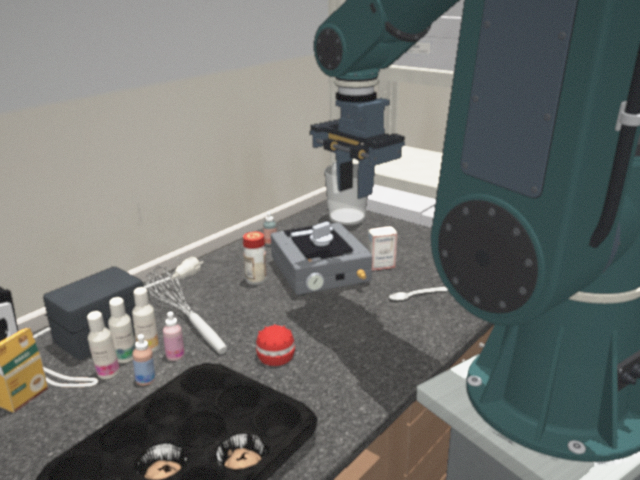

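The wing stands turned about 1.21 rad, some 20° short of crosswise. Its top and flange are 1.3 to 2.5 mm lower than before, which matches the 2 mm seated detent. The hatch plate is flat, and the jar, carton, timer and jug are where they were.

```bash
python3 -c "
from plant import robot
print(robot.finish_job())"
```

```text
the job is handed in; nothing more can be done
None
```

The hatch is shut, the wing fastener is locked in its detent, and the job is handed in; no verdict was reported.

- **Hatch:** I pushed it shut with the closed fingers on its lip. Pressing it onto the seat, the last 1.6 mm step briefly read 48 N vertically at the wrist, before I lifted off. That went through the fingertips, and it is over the 40 N allowed for the arm or gripper body.
- **Fastener:** I pinched the wing, pressed it about 6 mm (11–12 N) and turned it clockwise until the moment rose to about 0.15 N m at about 1.23 rad. I then backed off 0.04 rad, let it rise in the notch and released it.
- **Last checks:**
  - The wing is turned about 1.21 rad.
  - It sits 1.3–2.5 mm below its unpressed height, where about 2 mm is seated.
  - The hatch plate is flat.
  - The gripper is clear, with about 0 N on it.
  - The jar, carton, timer and jug look unmoved in the pictures; I did not re-measure them.
- **Disagreement:** the cameras showed the fingertips about 36 mm above the reported TCP. Because of this my first pass missed the hatch without touching it. I used the 36 mm offset from then on, and the contact heights agreed with it.

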